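Test the kitchen's emergency stop and switch the power back on

ROBOT

A 7-joint arm with a two-finger parallel gripper is mounted at the origin on a cart in front of the work surface, level with it; the furniture and walls round the work are solid. World frame = base frame: x ahead of the robot, y to its left, z up, the work surface at z = 0. Lengths are in m, angles in rad, forces in N, time in s.
With the tool pointing down it reaches from about 0.425 to 1.025 m from the base axis. Payload 9.4 kg.
Tool frame: the origin (TCP) lies midway between the tips of the shut fingers; the grasp point (between the pads) lies 19 mm behind it; z points along the fingers, y is the line along which they close (so a half turn about z gives the same grasp; the last joint's range is limited). The gripper opens to 93 mm and grips with 3 to 60 N. Pads are 15 mm wide; open, the fingers measure 128 mm over their backs; the gripper's body (75 mm by 188 mm) begins 65 mm behind the grasp point.
Start: joints at [-1.276, 0.599, -0.003, 1.599, 0.002, 0.943, -0.08], TCP at [0.263, 0.675, 0.185] pointing down, gripper open.
Joint ranges: [-2.57, 2.57], [-0.35, 1.97], [-1.29, 1.29], [0.11, 2.56], [-1.05, 4.19], [0.11, 1.86], [-2.63, 2.63]. Speed limits (rad/s): [2.22, 2.22, 3.01, 3.01, 3.14, 3.14, 3.14].

INTERFACE

Orientations are given as a unit quaternion [x, y, z, w].
In Python, from bench import bot gives the robot as it stands.
- The arm moves only by the tool move_arm, never from a script. Its argument "moves" is a list of rows, each an object with "linear": the shift along the world's x, y, z in m, a list of three; "rot": the turn, a rotation vector about the world's x, y, z in rad, a list of three. In form: [{"linear": [dx, dy, dz], "rot": [ax, ay, az]}, ...]. A call has 1 to 12 rows; each row shifts and turns the commanded pose from where the row before left it; what a row does not reach is not made up. A row lasts 1/8 s, in which the tool goes at most 62.5 mm and 10.7 degrees, less where a joint would pass 70% of its speed; a pose out of reach is approached as far as the arm can. A call is refused whole if a number of a shift passes 0.0625 or a number of a turn 0.188, either way. A call with a gripper value outside its range is refused whole. "fingers" is the closure in counts, from 0 (fully open) to 255 (shut), set as the call begins (left out, the last holds). The fingers move at their own pace and stop on an object; "newtons" is the grip in N (left out, the last holds). Time passes only in rows, so rows that do not move let the fingers close. It gives the time, the measured TCP pose, the force, the opening and the grip force at its end, in the units of the state.
- bot.sense(): the state, without advancing time (a new reading comes with each control period).
- bot.get_image(name): name is "side" or "top" or "wrist"; returns a dict with "img" (384x512x3 uint8, red, green, blue), "range_z" (384x512 float32, m along the optical axis (not along the pixel's ray), 0 where there is no reading), "intrinsics" (3x3 intrinsics, pixels), "T" (4x4, takes a point from camera to world coordinates). Camera axes: x right, y down, z forward; pixel columns grow to the right and rows downward; lengths in m; the calibration is good to about 2 mm. A picture is of the moment at which its call begins.
- bot.finish_job(): hands the job in; it is judged then, once.
The state is a dict: "clock": time; "q": joint angles; "dq": joint speeds; "effort": joint torques, N m; "tool_pos": TCP position; "ee_rot": TCP orientation; "wrist_force": force on the tool from outside, world axes, zero at the start; "wrist_torque": the same for the moment, N m; "finger_gap": opening from 0.0 (shut) to 1.0 (fully open); "finger_force": force on a finger pad.
Only numpy, scipy, OpenCV 4.12 (cv2) and the standard library are available. Lean on these libraries where they do the work, as an engineer would, in place of code of your own. Each camera call takes 0.05 s, during which the arm holds its last target. There are 200 camera calls.

TASK

Test the emergency stop of this teaching kitchen: push the red mushroom button all the way in so that it latches, then push one of its wings round clockwise (as the arrows show) until it pops out again, and at last press the green button on the grey power box fully in to switch the power back on and let it go. Do it all by touch, with the fingertips or the outside of the fingers: push gently, never grip or squeeze the red head, and leave everything standing around where it is.

Things in the scene. Friction and masses are not known exactly. Their poses are not given: they have to be found in the camera images.
- stop_box: The emergency-stop box, fixed to the worktop: a yellow housing 110 mm (x) by 130 mm (y) by 60 mm tall, with a red winged mushroom button on top. Origin: centre of its underside, on the worktop; z up through the button's axis; its back, with two black cable glands, faces +x.
- stop_top (a point): Centre of the top of the red mushroom head, on its axis: 101 mm above the worktop when out, 93 mm when latched in. The head is a dome 62 mm across, its top flat over the middle 30 mm, with two radial wings (ears), one on each side, the wing tips 98 mm apart. Turns with the head; x and y axes as the box's when the head is untwisted.
- wing_left (a point): Middle of the wing on the box's +y side, 42 mm from the head's axis. The wing is 14 mm thick (along the turning direction, x), 18 mm tall (9 mm above and below this point) and sticks out of the dome from 31 to 49 mm from the axis. With the head out its underside is 18 mm above the yellow housing, with the head latched in 10 mm. White arrows on the dome show the release direction, clockwise seen from above: this wing travels toward the box's +x side (its back).
- wing_right (a point): The same on the opposite wing (box's -y side); twisting clockwise moves this wing toward the box's -x side (its front).
- stop_press (a joint): How far the red head is pushed in, m: 0 out, 0.008 fully in. About 4 N on top starts it moving; past half way (0.004) it snaps in and stays latched by itself; short of that it springs back out.
- stop_twist (a joint): Clockwise twist of the red head seen from above, rad: 0 at rest, stop at 0.8. Sprung back to 0 (0.015 to 0.06 N m). When the head is latched in, twisting from 0.1 on lifts it on a cam (about 0.1 N m in all, some 2 to 3 N at a wing), and at about 0.5 it snaps out. The twist springs home when let go.
- power_box: The power box, fixed to the worktop: a grey box 90 by 90 by 40 mm with a green push button in a black collar in the middle of its top. Origin: centre of its underside.
- green_button_top (a point): Centre of the top face of the green restart button (32 mm across), 62 mm above the worktop when out; it is pressed straight down.
- green_button (a joint): How far the green button is pushed in, m: 0 out, 0.006 fully in, which takes 4 N; a plain spring returns it.
- salt_shaker: Bystander, loose: glass salt shaker with grey cap, 44 mm across, 90 mm tall. Origin: centre of its underside.
- tumbler: Bystander, loose: clear drinking glass, 80 mm across, 88 mm tall. Origin: centre of its underside.
- mug: Bystander, loose: white mug with a beige band, 88 mm across without its handle, 102 mm tall. Origin: centre of its underside.
- pesto_jar: Bystander, loose: small jar with green lid, 52 mm across, 92 mm tall. Origin: centre of its underside.
- tomato_tin: Bystander, loose: low food tin, 75 mm across, 58 mm tall. Origin: centre of its underside.
- teaspoon: Bystander, loose: teaspoon, 130 mm long, 27 mm wide, 11 mm tall, lying flat. Origin: centre of its underside.
There are look-alikes about, which are no part of the job. What is shaped like the power_box but blue is not meant.

How it is judged:
By the outcome, as a careful person would: the job done as asked, in the order asked, and still so for the second after the job is handed in, with the robot touching nothing.
It also fails if it takes over 54 s, if anything falls off the work surface, if the arm or the gripper's body presses on something with over 40 N, if the wrist force passes 120 N, or if a joint passes its speed limit or range.

## Working session

There is one attempt and no reset: what is moved stays moved. The work goes in short steps, Python scripts to look and compute and a tool call to move; the robot and the scene stay as the last step left them, time stands still between calls to the robot, and variables do not carry over. Pictures are saved under pics/ and viewed, at most 10 in all, crops included, and the job is handed in when it is done.

Besides the shell and the picture viewer there is one more tool, called after "Request:" as name(argument=value, ...) on one line, values as JSON. move_arm: Moves the arm, as the interface text tells. Its arguments: {"type":"object","properties":{"moves":{"type":"array","items":{"type":"object","properties":{"linear":{"type":"array","items":{"type":"number"}},"rot":{"type":"array","items":{"type":"number"}}}}},"fingers":{"type":"number"},"newtons":{"type":"number"}},"required":["moves"]}

```bash
mkdir -p pics
python3 - <<'E'
from bench import bot
import cv2,numpy as np
s=bot.sense();print({k:np.round(v,3) for k,v in s.items()})
ims=[]
for n in ("top","side"):
    d=bot.get_image(n);np.savez(f"{n}0.npz",**d)
    cv2.imwrite(f"pics/{n}0.png",cv2.cvtColor(d["img"],cv2.COLOR_RGB2BGR))
    print(n,d["intrinsics"].round(1).tolist(),d["T"].round(3).tolist())
E
```

```text
{'clock': np.float64(0.0), 'q': array([-1.276,  0.6  , -0.003,  1.6  ,  0.002,  0.943, -0.08 ]), 'dq': array([-0.   ,  0.001,  0.002, -0.001, -0.   ,  0.001, -0.001]), 'effort': array([-0.0000e+00, -7.6506e+01,  1.4970e+00, -2.5234e+01, -5.2000e-02,
        1.7000e-02,  0.0000e+00]), 'tool_pos': array([0.263, 0.675, 0.184]), 'ee_rot': array([ 0.185,  0.983, -0.001, -0.   ]), 'wrist_force': array([-0.437, -0.006,  0.627]), 'wrist_torque': array([ 0.016, -0.059,  0.013]), 'finger_force': np.float64(0.0), 'finger_gap': np.float64(1.0)}
top [[358.6, 0.0, 254.4], [0.0, 358.6, 190.4], [0.0, 0.0, 1.0]] [[-0.011, -0.989, 0.148, 0.419], [-0.999, 0.006, -0.037, 0.084], [0.036, -0.148, -0.988, 0.92], [0.0, 0.0, 0.0, 1.0]]
side [[386.6, 0.0, 256.6], [0.0, 386.6, 195.7], [0.0, 0.0, 1.0]] [[0.943, -0.167, 0.286, 0.209], [-0.331, -0.509, 0.794, -0.817], [0.013, -0.844, -0.536, 0.701], [0.0, 0.0, 0.0, 1.0]]
```

View pics/top0.png

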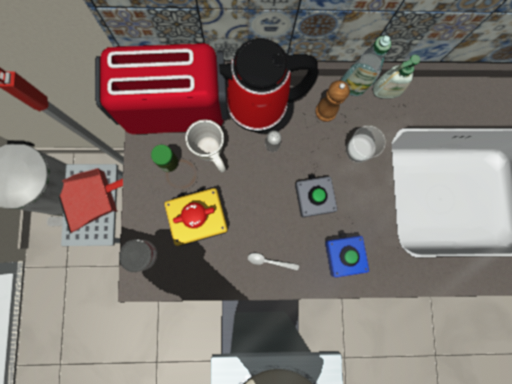

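View pics/side0.png

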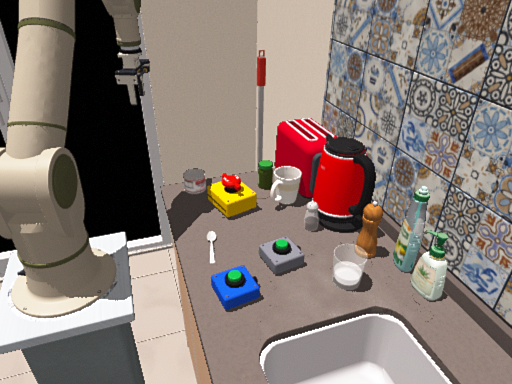

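The top view shows these candidates:
- **Red head:** on the yellow box at (196,213). Other red things are the toaster (160,85), the kettle (260,100) and the dustpan (88,200).
- **Green button:** the grey power box at (318,195). Look-alikes are the blue box (349,256) and the jar's green lid (162,156).

I choose the yellow box with the winged head, and the grey box.

```bash
cat > h.py <<'E'
import cv2,numpy as np
def load(n): return dict(np.load(n))
def cast(d,uv,z):
    K,T=d["intrinsics"],d["T"]; uv=np.atleast_2d(uv).astype(float)
    r=np.c_[uv,np.ones(len(uv))]@np.linalg.inv(K).T@T[:3,:3].T; o=T[:3,3]
    return o+r*((z-o[2])/r[:,2])[:,None]
def cloud(d):
    v,u=np.mgrid[:384,:512]; Z=d["range_z"]
    p=np.stack([u,v,np.ones_like(u)],-1)@np.linalg.inv(d["intrinsics"]).T*Z[...,None]
    return p@d["T"][:3,:3].T+d["T"][:3,3]
def hsv(d): return cv2.cvtColor(d["img"],cv2.COLOR_RGB2HSV)
def big(m,roi=None):
    m=m.astype(np.uint8)
    if roi: 
        k=np.zeros_like(m);k[roi[1]:roi[3],roi[0]:roi[2]]=1;m=m*k
    return max(cv2.findContours(m,cv2.RETR_EXTERNAL,cv2.CHAIN_APPROX_NONE)[0],key=cv2.contourArea)
E
python3 - <<'E'
from h import *
rois={"top":dict(box=(150,180,240,255),gbox=(290,170,340,222),),"side":dict(box=(195,165,270,225),gbox=(250,230,310,280))}
for n in ("top","side"):
    d=load(n+"0.npz");H=hsv(d);P=cloud(d);h,s,v=[H[...,i].astype(int) for i in range(3)]
    R=rois[n]
    for nm,m,roi in (("yellow",(h>20)&(h<35)&(s>150)&(v>80),R["box"]),("red",((h<6)|(h>174))&(s>150)&(v>80),R["box"]),("green",(h>45)&(h<85)&(s>120)&(v>60),R["gbox"])):
        k=np.zeros(m.shape,bool);k[roi[1]:roi[3],roi[0]:roi[2]]=1;k&=m
        q=P[k];z=q[:,2];zt=np.percentile(z,95);t=q[abs(z-zt)<.006]
        print(n,nm,k.sum(),"ztop",zt.round(4),"mean",t.mean(0).round(4),"min",t.min(0).round(3),"max",t.max(0).round(3))
        c=(t[:,:2]*1000).astype(np.float32);r=cv2.minAreaRect(c);print("  rect",np.round(r[0],1),np.round(r[1],1),round(r[2],1))
        if nm=="red":
            t=q[q[:,2]>.066];c=(t[:,:2]*1000).astype(np.float32);print("  all red",cv2.minAreaRect(c))
            w,V=np.linalg.eigh(np.cov(c.T));print("  axis",np.degrees(np.arctan2(V[1,1],V[0,1])))
    # bystander blobs: points above z .03 in world window, per cell
    if n=="top":
        p=P.reshape(-1,3);ok=(p[:,0]>.3)&(p[:,0]<.85)&(p[:,1]>-.25)&(p[:,1]<.5)&(p[:,2]>.03)&(p[:,2]<.4);p=p[ok]
        g=np.zeros((112,152),np.uint8);g[((p[:,0]-.3)/.005).astype(int),((p[:,1]+.25)/.005).astype(int)]=1
        nn,L,S,C=cv2.connectedComponentsWithStats(cv2.morphologyEx(g,cv2.MORPH_CLOSE,np.ones((2,2))))
        lab=L[((p[:,0]-.3)/.005).astype(int),((p[:,1]+.25)/.005).astype(int)]
        for i in range(1,nn):
            b=p[lab==i]
            if len(b)>20: print("blob",len(b),b.min(0).round(3),b.max(0).round(3))
    x=d["img"][150:240,180:290] if n=="side" else d["img"][125:265,130:290]
    cv2.imwrite(f"pics/crop_{n}.png",cv2.resize(cv2.cvtColor(x,cv2.COLOR_RGB2BGR),None,fx=4,fy=4,interpolation=cv2.INTER_CUBIC))
E
```

```text
top yellow 1820 ztop 0.0625 mean [0.4849 0.1919 0.0599] min [0.421 0.12  0.056] max [0.555 0.267 0.065]
  rect [487.1 193.4] [109.2 129.2] 15.3
top red 469 ztop 0.1026 mean [0.487  0.1934 0.0999] min [0.461 0.151 0.097] max [0.514 0.235 0.106]
  rect [487.4 193.4] [53.7 71.9] 53.3
  all red ((473.1164245605469, 152.37493896484375), (164.03506469726562, 55.94270324707031), 70.59940338134766)
  axis 100.92554580662603
top green 157 ztop 0.0648 mean [ 0.5357 -0.1043  0.0621] min [ 0.521 -0.121  0.059] max [ 0.551 -0.09   0.066]
  rect [ 535.9 -104.1] [28.9 29.9] 32.8
blob 1276 [ 0.34 -0.22  0.03] [ 0.436 -0.127  0.067]
blob 784 [0.365 0.3   0.03 ] [0.432 0.371 0.06 ]
blob 2421 [0.421 0.12  0.03 ] [0.559 0.267 0.106]
blob 1201 [ 0.491 -0.152  0.03 ] [ 0.589 -0.054  0.066]
blob 13908 [ 0.6   -0.085  0.03 ] [0.85  0.403 0.248]
blob 311 [0.61  0.25  0.054] [0.653 0.295 0.095]
blob 642 [ 0.625 -0.25   0.03 ] [ 0.702 -0.186  0.091]
blob 978 [0.655 0.42  0.031] [0.682 0.445 0.4  ]
blob 200 [ 0.66  -0.014  0.033] [0.692 0.023 0.092]
blob 619 [ 0.745 -0.163  0.031] [ 0.795 -0.118  0.168]
blob 1112 [ 0.815 -0.25   0.031] [ 0.85  -0.183  0.242]
side yellow 1105 ztop 0.0635 mean [0.4793 0.1741 0.0616] min [0.419 0.12  0.058] max [0.551 0.25  0.068]
  rect [485.1 192.7] [109.  129.9] 15.8
side red 223 ztop 0.1039 mean [0.484  0.1881 0.1014] min [0.46  0.156 0.098] max [0.512 0.234 0.107]
  rect [486.5 195.4] [67.6 53.2] 69.5
  all red ((360.66632080078125, -294.5616455078125), (1088.1766357421875, 56.16576385498047), 75.48429870605469)
  axis 75.38780638915776
side green 103 ztop 0.0652 mean [ 0.5347 -0.1074  0.063 ] min [ 0.52 -0.12  0.06] max [ 0.55  -0.091  0.068]
  rect [ 534.7 -106. ] [29.1 28.6] 7.8
```

View pics/crop_top.png

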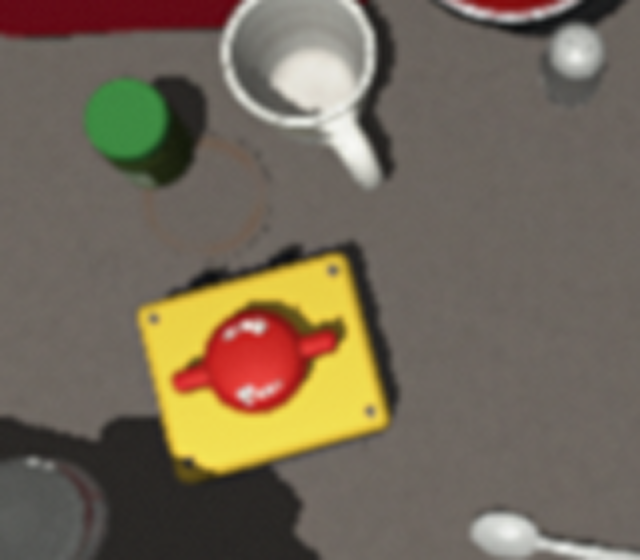

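The crop shows the yellow box centred at (262,362), with its two cable glands on the upper (+x) edge. The red head is at (257,360), with its wings at (190,380) and (320,343). From depth, the head axis is at (0.487, 0.1935) with a box yaw of about 15.4°, and the green button is at (0.5355, -0.105). I'll shut the fingers and go above the head, with tool y along box x.

Request:
move_arm(moves=[{"linear": [0.0204, -0.0438, 0], "rot": [0, 0, -0.0844]}, {"linear": [0.0204, -0.0438, 0], "rot": [0, 0, -0.0844]}, {"linear": [0.0204, -0.0438, 0], "rot": [0, 0, -0.0844]}, {"linear": [0.0204, -0.0438, 0], "rot": [0, 0, -0.0844]}, {"linear": [0.0204, -0.0438, 0], "rot": [0, 0, -0.0844]}, {"linear": [0.0204, -0.0438, 0], "rot": [0, 0, -0.0844]}, {"linear": [0.0204, -0.0438, 0], "rot": [0, 0, -0.0844]}, {"linear": [0.0204, -0.0438, 0], "rot": [0, 0, -0.0844]}, {"linear": [0.0204, -0.0438, 0], "rot": [0, 0, -0.0844]}, {"linear": [0.0204, -0.0438, 0], "rot": [0, 0, -0.0844]}, {"linear": [0.0204, -0.0438, 0], "rot": [0, 0, -0.0844]}, {"linear": [0, 0, 0], "rot": [0, 0, 0]}], fingers=255, newtons=5)

```text
clock: 1.6
tool_pos: [0.489, 0.1899, 0.1849]
ee_rot: [0.608, 0.794, -0.0, 0.001]
wrist_force: [0.4, 0.2, 0.4]
finger_gap: 0.004
finger_force: 0.0
```

Run:
```python
from h import *
from bench import bot
s=bot.sense();print(s["clock"],s["tool_pos"].round(4),s["ee_rot"].round(3),s["finger_gap"],s["wrist_force"].round(2),s["q"].round(2))
o=[]
for n in ("wrist","side"):
    d=bot.get_image(n);np.savez(n+"1.npz",**d);o.append(d["img"] if n=="wrist" else cv2.resize(d["img"][60:230,150:310],None,fx=2.4,fy=2.26))
cv2.imwrite("pics/w1.png",cv2.cvtColor(cv2.resize(np.hstack(o),None,fx=.87,fy=.87),cv2.COLOR_RGB2BGR)) if 0 else None
b=np.zeros((384,800,3),np.uint8);b[:,:384]=cv2.resize(o[0],(384,288)).repeat(1,0)[:0].sum() if 0 else 0
b[:288,:384]=cv2.resize(o[0],(384,288));b[:384,400:784]=o[1][:384,:384]
cv2.imwrite("pics/w1.png",b[...,::-1])
d=load("top0.npz");P=cloud(d).reshape(-1,3);r=np.hypot(P[:,0]-.5357,P[:,1]+.1043)
for a in range(0,50,3):
    m=(r>=a/1e3)&(r<(a+3)/1e3)
    print(a,m.sum(),np.median(P[m,2]).round(4),P[m,2].max().round(4),end=" | ")
```

```text
1.6 [0.489  0.1899 0.1849] [ 0.608  0.794 -0.     0.001] 0.0036653824427329974 [0.41 0.21 0.44] [-0.69  0.37  0.28  2.07 -0.15  0.72 -0.05]
0 6 0.0619 0.0643 | 3 11 0.0627 0.0648 | 6 24 0.062 0.0651 | 9 32 0.0622 0.0656 | 12 51 0.0616 0.0656 | 15 44 0.0527 0.0615 | 18 55 0.0518 0.0557 | 21 89 0.0508 0.0551 | 24 55 0.0395 0.0429 | 27 79 0.04 0.0441 | 30 95 0.0403 0.0444 | 33 102 0.0401 0.0439 | 36 114 0.04 0.045 | 39 119 0.0399 0.0445 | 42 154 0.0393 0.0434 | 45 137 0.0385 0.0443 | 48 132 0.0347 0.0447 |
```

View pics/w1.png

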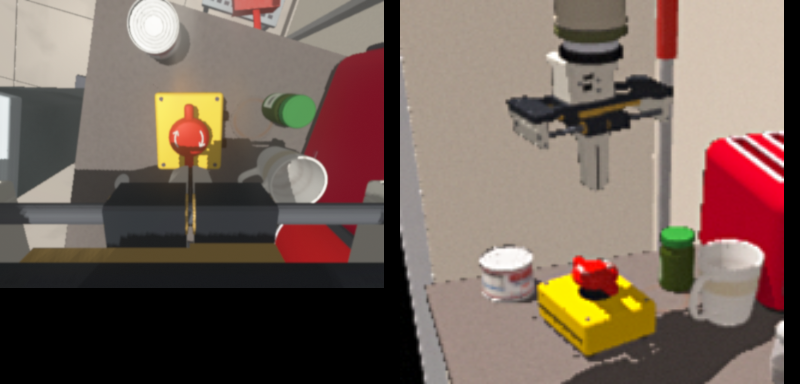

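The wrist picture (left half) shows the yellow box at (189,130), the head at (189,137), and the white arrows on the dome running clockwise. The jar and mug are clear of the fingers. The collar is at about 0.051, below the pressed button's 0.056, so shut fingers can press it. Next I check the head position from the wrist depth.

Run:
```python
from h import *
from bench import bot
s=bot.sense();print(s["clock"],s["tool_pos"].round(4))
d=load("wrist1.npz");H=hsv(d);P=cloud(d);h,c,v=[H[...,i].astype(int) for i in range(3)]
near=np.hypot(P[...,0]-.487,P[...,1]-.193)<.085
for nm,m in (("yel",(h>20)&(h<35)&(c>150)&(P[...,2]>.05)),("red",((h<6)|(h>174))&(c>150)&(P[...,2]>.065)&(P[...,2]<.12))):
    q=P[m&near];print(nm,len(q),q[:,2].min(),np.percentile(q[:,2],98),cv2.minAreaRect((q[:,:2]*1000).astype(np.float32)))
m=((h<6)|(h>174))&(c>150)&near&(P[...,2]>.065)
q=P[m];t=q[q[:,2]>.0985];print("flat top",t.mean(0),len(t))
b=q[:,:2]-[.487,.1935];y=np.radians(15.4);R=np.array([[np.cos(y),np.sin(y)],[-np.sin(y),np.cos(y)]]);b=b@R.T
for sgn in(1,-1):
    w=b[(sgn*b[:,1]>.034)];print("wing",sgn,len(w),w.min(0).round(4),w.max(0).round(4))
```

```text
1.7 [0.4876 0.1937 0.1847]
yel 4775 0.053966895784326896 0.061556353938400414 ((485.16595458984375, 194.9890594482422), (108.79468536376953, 132.52163696289062), 15.182445526123047)
red 1370 0.0937717479199584 0.1022810321386654 ((487.90435791015625, 202.5921630859375), (57.152244567871094, 54.37697982788086), 71.66449737548828)
flat top [0.48564295 0.20401137 0.13656381] 1214
wing 1 155 [-0.0056  0.0343] [0.0008 0.0682]Traceback (most recent call last):
  File "<stdin>", line 12, in <module>
    return umr_minimum(a, axis, None, out, keepdims, initial, where)
ValueError: zero-size array to reduction operation minimum which has no identity
```

Request:
move_arm(moves=[{"linear": [-0.001, 0, -0.03]}, {"linear": [0, 0, -0.03]}, {"linear": [0, 0, -0.018]}, {"linear": [0, 0, 0]}, {"linear": [0, 0, 0]}])

```text
$.moves[0]: bad value
```

Request:
move_arm(moves=[{"linear": [-0.001, 0, -0.03], "rot": [0, 0, 0]}, {"linear": [0, 0, -0.03], "rot": [0, 0, 0]}, {"linear": [0, 0, -0.018], "rot": [0, 0, 0]}, {"linear": [0, 0, 0], "rot": [0, 0, 0]}, {"linear": [0, 0, 0], "rot": [0, 0, 0]}])

```text
clock: 2.33
tool_pos: [0.4867, 0.1946, 0.1073]
ee_rot: [0.605, 0.797, 0.0, -0.0]
wrist_force: [0.9, 0.4, -0.6]
finger_gap: 0.003
finger_force: 0.0
```

Request:
move_arm(moves=[{"linear": [0, 0, -0.003], "rot": [0, 0, 0]}, {"linear": [0, 0, -0.003], "rot": [0, 0, 0]}, {"linear": [0, 0, -0.002], "rot": [0, 0, 0]}, {"linear": [0, 0, -0.002], "rot": [0, 0, 0]}, {"linear": [0, 0, -0.002], "rot": [0, 0, 0]}, {"linear": [0, 0, -0.001], "rot": [0, 0, 0]}, {"linear": [0, 0, 0], "rot": [0, 0, 0]}])

```text
clock: 3.2
tool_pos: [0.4867, 0.1936, 0.0937]
ee_rot: [0.605, 0.796, -0.0, -0.0]
wrist_force: [-0.5, -0.4, -0.3]
finger_gap: 0.008
finger_force: 0.0
```

Request:
move_arm(moves=[{"linear": [0, 0, -0.001], "rot": [0, 0, 0]}, {"linear": [0, 0, -0.001], "rot": [0, 0, 0]}, {"linear": [0, 0, 0], "rot": [0, 0, 0]}])

```text
clock: 3.58
tool_pos: [0.4867, 0.1936, 0.0917]
ee_rot: [0.605, 0.796, -0.0, -0.0]
wrist_force: [-0.2, -0.2, 0.7]
finger_gap: 0.005
finger_force: 0.0
```

Request:
move_arm(moves=[{"linear": [0, 0, -0.001], "rot": [0, 0, 0]}, {"linear": [0, 0, -0.001], "rot": [0, 0, 0]}, {"linear": [0, 0, 0], "rot": [0, 0, 0]}])

```text
clock: 3.95
tool_pos: [0.4867, 0.1936, 0.0897]
ee_rot: [0.605, 0.796, -0.0, -0.0]
wrist_force: [0.9, 0.0, -1.1]
finger_gap: 0.005
finger_force: 0.0
```

Run:
```python
from h import *
from bench import bot
d=bot.get_image("side");np.savez("side2.npz",**d)
cv2.imwrite("pics/s2.png",cv2.resize(d["img"][110:230,160:320],None,fx=4,fy=4,interpolation=cv2.INTER_CUBIC)[...,::-1])
P=cloud(d);H=hsv(d);h,c,v=[H[...,i].astype(int) for i in range(3)]
m=((h<6)|(h>174))&(c>150)&(np.hypot(P[...,0]-.487,P[...,1]-.193)<.06)&(P[...,2]<.13)&(P[...,2]>.065)
print(np.percentile(P[m][:,2],[2,50,90,98]))
```

```text
[0.06971974 0.09791002 0.10299681 0.1043693 ]
```

View pics/s2.png

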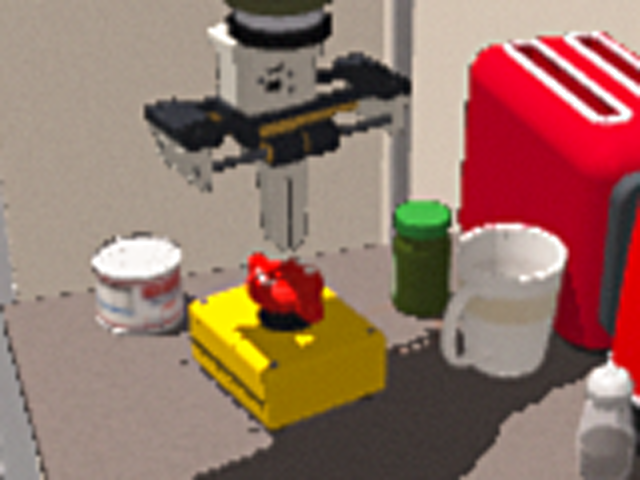

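The side crop shows the fingertips at about (288,250), just above or behind the head top at (280,262). The head is still out. I'll measure the fingertips in the camera frame.

Run:
```python
from h import *
d=load("side2.npz");P=cloud(d)
for v in range(150,180,2):
    print(v,[(u,*(P[v,u]*1000).astype(int)) for u in range(226,238,3)],[tuple(d["img"][v,u]) for u in (229,232)] )
d=load("wrist1.npz");print(d["T"].round(3).tolist(),d["intrinsics"][0,0])
from bench import bot
t=bot.get_image("top");np.savez("top2.npz",**t);Q=cloud(t)
m=(np.hypot(Q[...,0]-.487,Q[...,1]-.193)<.12)&(Q[...,2]>.088)&(Q[...,2]<.15)
print(m.sum(),Q[m][::40].round(3).tolist())
```

```text
150 [(226, np.int64(465), np.int64(160), np.int64(215)), (229, np.int64(472), np.int64(152), np.int64(218)), (232, np.int64(482), np.int64(156), np.int64(214)), (235, np.int64(500), np.int64(190), np.int64(196))] [(np.uint8(20), np.uint8(20), np.uint8(28)), (np.uint8(36), np.uint8(36), np.uint8(36))]
152 [(226, np.int64(471), np.int64(184), np.int64(197)), (229, np.int64(479), np.int64(182), np.int64(197)), (232, np.int64(490), np.int64(187), np.int64(192)), (235, np.int64(498), np.int64(184), np.int64(193))] [(np.uint8(136), np.uint8(128), np.uint8(118)), (np.uint8(142), np.uint8(133), np.uint8(125))]
154 [(226, np.int64(470), np.int64(183), np.int64(191)), (229, np.int64(480), np.int64(184), np.int64(189)), (232, np.int64(491), np.int64(189), np.int64(185)), (235, np.int64(499), np.int64(187), np.int64(184))] [(np.uint8(139), np.uint8(130), np.uint8(120)), (np.uint8(109), np.uint8(103), np.uint8(95))]
156 [(226, np.int64(471), np.int64(184), np.int64(184)), (229, np.int64(480), np.int64(184), np.int64(182)), (232, np.int64(490), np.int64(188), np.int64(179)), (235, np.int64(499), n
[... 2963 characters left out ...]
4(205), np.int64(102)), (232, np.int64(492), np.int64(200), np.int64(103)), (235, np.int64(501), np.int64(199), np.int64(102))] [(np.uint8(211), np.uint8(12), np.uint8(9)), (np.uint8(120), np.uint8(7), np.uint8(6))]
178 [(226, np.int64(471), np.int64(196), np.int64(102)), (229, np.int64(480), np.int64(193), np.int64(102)), (232, np.int64(489), np.int64(190), np.int64(102)), (235, np.int64(498), np.int64(186), np.int64(103))] [(np.uint8(255), np.uint8(15), np.uint8(5)), (np.uint8(121), np.uint8(12), np.uint8(10))]
[[0.966, 0.251, 0.068, 0.469], [0.26, -0.931, -0.255, 0.259], [-0.0, 0.263, -0.965, 0.385], [0.0, 0.0, 0.0, 1.0]] 268.72458876930324
68 [[0.505, 0.17, 0.092], [0.496, 0.147, 0.093]]
```

Run:
```python
from h import *
from bench import bot
for f,xy in (("side0.npz",(.263,.675)),("side1.npz",(.489,.190)),("side2.npz",(.4867,.1936))):
    P=cloud(load(f));m=(np.hypot(P[...,0]-xy[0],P[...,1]-xy[1])<.1)&(P[...,2]>.106)
    q=P[m];print(f,len(q),np.sort(q[:,2])[:12].round(3),q[q[:,2]<np.sort(q[:,2])[0]+.015].mean(0).round(3))
s=bot.sense();print(s["tool_pos"],s["q"].round(4))
```

```text
side0.npz 2415 [0.219 0.219 0.22  0.22  0.221 0.222 0.222 0.222 0.223 0.224 0.224 0.225] [0.266 0.677 0.227]
side1.npz 5305 [0.22  0.223 0.223 0.223 0.223 0.225 0.226 0.226 0.226 0.227 0.227 0.227] [0.489 0.186 0.229]
side2.npz 5994 [0.126 0.126 0.127 0.128 0.128 0.129 0.13  0.131 0.132 0.132 0.132 0.132] [0.488 0.187 0.134]
[0.48678932 0.19363642 0.08980762] [-0.6372  0.5085  0.2127  2.1542 -0.2167  0.4984  0.0108]
```

The camera shows the real fingertips about 36 mm above the reported TCP in all three pictures, with no force felt. So I go by touch from here. I expect contact near a reported z of 0.065.

Request:
move_arm(moves=[{"linear": [0, 0, -0.008], "rot": [0, 0, 0]}, {"linear": [0, 0, -0.006], "rot": [0, 0, 0]}, {"linear": [0, 0, -0.003], "rot": [0, 0, 0]}, {"linear": [0, 0, -0.002], "rot": [0, 0, 0]}, {"linear": [0, 0, -0.002], "rot": [0, 0, 0]}, {"linear": [0, 0, 0], "rot": [0, 0, 0]}])

```text
clock: 4.8
tool_pos: [0.4868, 0.1937, 0.0687]
ee_rot: [0.605, 0.796, -0.0, -0.0]
wrist_force: [-0.7, 0.2, -0.2]
finger_gap: -0.0
finger_force: 0.0
```

Request:
move_arm(moves=[{"linear": [0, 0, -0.002], "rot": [0, 0, 0]}, {"linear": [0, 0, -0.002], "rot": [0, 0, 0]}, {"linear": [0, 0, -0.001], "rot": [0, 0, 0]}, {"linear": [0, 0, -0.001], "rot": [0, 0, 0]}, {"linear": [0, 0, 0], "rot": [0, 0, 0]}])

```text
clock: 5.42
tool_pos: [0.4867, 0.1936, 0.0627]
ee_rot: [0.605, 0.796, -0.0, -0.0]
wrist_force: [-0.5, 0.5, 0.5]
finger_gap: 0.005
finger_force: 0.0
```

Request:
move_arm(moves=[{"linear": [0, 0, -0.001], "rot": [0, 0, 0]}, {"linear": [0, 0, -0.001], "rot": [0, 0, 0]}, {"linear": [0, 0, -0.001], "rot": [0, 0, 0]}, {"linear": [0, 0, 0], "rot": [0, 0, 0]}])

```text
clock: 5.92
tool_pos: [0.4868, 0.1936, 0.0597]
ee_rot: [0.605, 0.796, -0.0, -0.0]
wrist_force: [-0.6, -0.2, 0.9]
finger_gap: 0.004
finger_force: 0.0
```

```bash
cat > chk.py <<'E'
from h import *
from bench import bot
s=bot.sense();d=bot.get_image("side");P=cloud(d);H=hsv(d);h,c,v=[H[...,i].astype(int) for i in range(3)]
r=np.hypot(P[...,0]-.487,P[...,1]-.193)
m=((h<6)|(h>174))&(c>150)&(r<.06)&(P[...,2]<.13)&(P[...,2]>.065)
print("head z pct",np.percentile(P[m][:,2],[2,50,90,98]).round(4))
t=s["tool_pos"];g=(np.hypot(P[...,0]-t[0],P[...,1]-t[1])<.04)&(c<80)&(P[...,2]>.08)
print("tip z",np.sort(P[g][:,2])[:8].round(3),"tool",t.round(4),"F",s["wrist_force"].round(1),s["clock"])
E
python3 chk.py
```

```text
head z pct [0.0668 0.0893 0.0946 0.0959]
tip z [0.096 0.096 0.098 0.098 0.099 0.1   0.1   0.102] tool [0.4868 0.1936 0.0597] F [-0.6 -0.2  0.9] 5.925
```

The head has dropped 8.4 mm, so it has snapped in. I'll push a little further to feel the bottom, which also calibrates the tip.

Request:
move_arm(moves=[{"linear": [0, 0, -0.001], "rot": [0, 0, 0]}, {"linear": [0, 0, -0.001], "rot": [0, 0, 0]}, {"linear": [0, 0, 0], "rot": [0, 0, 0]}])

```text
clock: 6.35
tool_pos: [0.4873, 0.1939, 0.0592]
ee_rot: [0.605, 0.796, 0.001, 0.0]
wrist_force: [-2.4, -1.9, 20.1]
finger_gap: 0.008
finger_force: 10.1
```

Request:
move_arm(moves=[{"linear": [0, 0, 0.015], "rot": [0, 0, 0]}, {"linear": [0, 0, 0.02], "rot": [0, 0, 0]}, {"linear": [-0.022, 0.0162, 0], "rot": [0, 0, 0]}, {"linear": [-0.0218, 0.0162, 0], "rot": [0, 0, 0]}, {"linear": [0, 0, -0.02], "rot": [0, 0, 0]}, {"linear": [0, 0, -0.02], "rot": [0, 0, 0]}, {"linear": [0, 0, -0.0117], "rot": [0, 0, 0]}, {"linear": [0, 0, 0], "rot": [0, 0, 0]}, {"linear": [0, 0, 0], "rot": [0, 0, 0]}])

```text
clock: 7.48
tool_pos: [0.4433, 0.226, 0.0415]
ee_rot: [0.605, 0.796, 0.0, 0.0]
wrist_force: [-1.0, 0.6, 0.2]
finger_gap: 0.002
finger_force: 0.0
```

```bash
python3 chk.py
python3 - <<'E'
from h import *
from bench import bot
o=[bot.get_image(n)["img"] for n in ("side","top")]
a=cv2.resize(o[0][130:230,170:270],(400,400),interpolation=2);b=cv2.resize(o[1][170:270,150:250],(400,400),interpolation=2)
cv2.imwrite("pics/s3.png",np.hstack([a,b])[...,::-1])
y=np.radians(15.3)
def pos(a):
    t=y-a;return np.array([-.0245*np.cos(t)-.043*np.sin(t),-.0245*np.sin(t)+.043*np.cos(t)])
A=np.linspace(-.1,.7,9)
p=np.array([pos(a) for a in A])+[.487,.1935];print(np.c_[A,p].round(4))
E
```

```text
head z pct [0.0732 0.0895 0.0949 0.0968]
tip z [0.082 0.083 0.084 0.084 0.085 0.085 0.085 0.086] tool [0.4433 0.226  0.0415] F [-1.   0.6  0.2] 7.475
[[-0.1     0.4487  0.2248]
 [-0.      0.452   0.2285]
 [ 0.1     0.4557  0.2318]
 [ 0.2     0.4597  0.2348]
 [ 0.3     0.4639  0.2373]
 [ 0.4     0.4684  0.2394]
 [ 0.5     0.4731  0.241 ]
 [ 0.6     0.4779  0.2421]
 [ 0.7     0.4828  0.2428]]
```

View pics/s3.png

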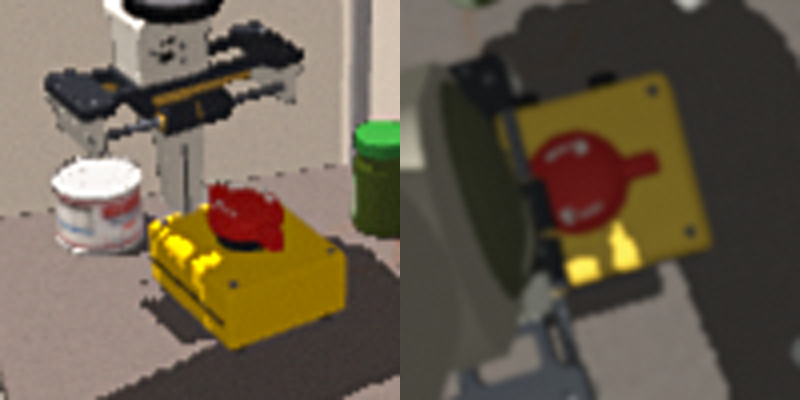

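The left half shows the finger standing in front of the left wing, between the tin and the head. The right half (top view) shows the head low, with the right wing at (640,163). Next I push along the arc.

Request:
move_arm(moves=[{"linear": [0.0044, 0.0013, 0], "rot": [0, 0, 0]}, {"linear": [0.0043, 0.0012, 0], "rot": [0, 0, 0]}, {"linear": [0.0018, 0.0017, 0], "rot": [0, 0, -0.05]}, {"linear": [0.0019, 0.0016, 0], "rot": [0, 0, -0.05]}, {"linear": [0.002, 0.0015, 0], "rot": [0, 0, -0.05]}, {"linear": [0.002, 0.0015, 0], "rot": [0, 0, -0.05]}, {"linear": [0, 0, 0], "rot": [0, 0, 0]}])

```text
clock: 8.5
tool_pos: [0.4594, 0.235, 0.041]
ee_rot: [0.682, 0.731, -0.0, 0.0]
wrist_force: [-1.7, -0.2, -0.2]
finger_gap: 0.009
finger_force: 0.3
```

```bash
python3 chk.py
```

```text
head z pct [0.0662 0.0902 0.0952 0.0963]
tip z [0.08  0.08  0.081 0.082 0.082 0.082 0.083 0.083] tool [0.4594 0.235  0.041 ] F [-1.7 -0.2 -0.2] 8.5
```

Contact has started, at about 1.7 N. I continue along the arc.

Request:
move_arm(moves=[{"linear": [0.0021, 0.0013, 0], "rot": [0, 0, -0.05]}, {"linear": [0.0021, 0.0012, 0], "rot": [0, 0, -0.05]}, {"linear": [0.0022, 0.0011, 0], "rot": [0, 0, -0.05]}, {"linear": [0.0023, 0.001, 0], "rot": [0, 0, -0.05]}, {"linear": [0, 0, 0], "rot": [0, 0, 0]}])

```text
clock: 9.18
tool_pos: [0.4683, 0.2396, 0.0411]
ee_rot: [0.752, 0.66, 0.0, 0.0]
wrist_force: [-0.9, 0.2, 1.6]
finger_gap: 0.006
finger_force: 0.9
```

```bash
python3 chk.py
```

```text
head z pct [0.069  0.0912 0.0967 0.0975]
tip z [0.081 0.081 0.082 0.083 0.084 0.085 0.085 0.086] tool [0.4683 0.2396 0.0411] F [-0.9  0.2  1.6] 9.175
```

Request:
move_arm(moves=[{"linear": [0.0023, 0.0008, 0], "rot": [0, 0, -0.05]}, {"linear": [0.0024, 0.0008, 0], "rot": [0, 0, -0.05]}, {"linear": [0.0024, 0.0006, 0], "rot": [0, 0, -0.05]}, {"linear": [0.0024, 0.0005, 0], "rot": [0, 0, -0.05]}, {"linear": [0, 0, 0], "rot": [0, 0, 0]}])

```text
clock: 9.85
tool_pos: [0.478, 0.2422, 0.0411]
ee_rot: [0.814, 0.581, 0.0, 0.0]
wrist_force: [-0.2, 0.9, 0.2]
finger_gap: 0.006
finger_force: 0.6
```

```bash
python3 chk.py
```

```text
head z pct [0.0669 0.0945 0.0994 0.1001]
tip z [0.081 0.082 0.083 0.083 0.085 0.085 0.087 0.087] tool [0.478  0.2422 0.0411] F [-0.2  0.9  0.2] 9.85
```

Request:
move_arm(moves=[{"linear": [0.0024, 0.0004, 0], "rot": [0, 0, -0.05]}, {"linear": [0.0025, 0.0003, 0], "rot": [0, 0, -0.05]}, {"linear": [0, 0, 0], "rot": [0, 0, 0]}])

```text
clock: 10.28
tool_pos: [0.4828, 0.2428, 0.041]
ee_rot: [0.842, 0.54, 0.0, 0.0]
wrist_force: [-0.2, 0.4, 1.1]
finger_gap: 0.006
finger_force: 0.5
```

```bash
python3 chk.py
```

```text
head z pct [0.0677 0.0985 0.1031 0.1041]
tip z [0.084 0.085 0.086 0.086 0.088 0.09  0.09  0.091] tool [0.4828 0.2428 0.041 ] F [-0.2  0.4  1.1] 10.275
```

The head has popped out: its top is back at 0.104, the same as at the start. I'll retreat along the arc so the head springs home gently, then go up.

Request:
move_arm(moves=[{"linear": [-0.0049, -0.0007, 0], "rot": [0, 0, 0.1]}, {"linear": [-0.0048, -0.0011, 0], "rot": [0, 0, 0.1]}, {"linear": [-0.0047, -0.0016, 0], "rot": [0, 0, 0.1]}, {"linear": [-0.0045, -0.0021, 0], "rot": [0, 0, 0.1]}, {"linear": [-0.0042, -0.0025, 0], "rot": [0, 0, 0.1]}, {"linear": [-0.004, -0.003, 0], "rot": [0, 0, 0.1]}, {"linear": [-0.0037, -0.0033, 0], "rot": [0, 0, 0.1]}, {"linear": [-0.007, -0.002, 0], "rot": [0, 0, 0]}, {"linear": [-0.004, -0.001, 0], "rot": [0, 0, 0]}, {"linear": [0, 0, 0.03], "rot": [0, 0, 0]}, {"linear": [0, 0, 0.04], "rot": [0, 0, 0]}, {"linear": [0, 0, 0.02], "rot": [0, 0, 0]}])

```text
clock: 11.82
tool_pos: [0.441, 0.226, 0.1328]
ee_rot: [0.606, 0.796, 0.001, 0.0]
wrist_force: [0.7, 0.2, -0.7]
finger_gap: 0.006
finger_force: 0.0
```

```bash
python3 chk.py
```

```text
head z pct [0.0684 0.0977 0.1032 0.1043]
tip z [0.097 0.168 0.169 0.171 0.172 0.172 0.173 0.173] tool [0.441  0.226  0.1328] F [ 0.7  0.2 -0.7] 11.825
```

Still out and untwisted. Now I go to the green button at (0.535, -0.105), moving in y first to stay clear of the kettle.

Request:
move_arm(moves=[{"linear": [0, -0.03, 0], "rot": [0, 0, 0]}, {"linear": [0, -0.045, 0], "rot": [0, 0, 0]}, {"linear": [0, -0.05, 0], "rot": [0, 0, 0]}, {"linear": [0, -0.05, 0], "rot": [0, 0, 0]}, {"linear": [0.01, -0.05, 0], "rot": [0, 0, 0]}, {"linear": [0.02, -0.05, 0], "rot": [0, 0, 0]}, {"linear": [0.03, -0.04, 0], "rot": [0, 0, 0]}, {"linear": [0.024, -0.0165, 0], "rot": [0, 0, 0]}, {"linear": [0.01, 0, -0.02], "rot": [0, 0, 0]}, {"linear": [0, 0, -0.04], "rot": [0, 0, 0]}, {"linear": [0, 0, 0], "rot": [0, 0, 0]}, {"linear": [0, 0, 0], "rot": [0, 0, 0]}])

```text
clock: 13.38
tool_pos: [0.5347, -0.106, 0.0716]
ee_rot: [0.606, 0.796, -0.0, -0.0]
wrist_force: [0.6, -0.2, -0.5]
finger_gap: 0.005
finger_force: 0.0
```

```bash
cat > chg.py <<'E'
from h import *
from bench import bot
s=bot.sense();d=bot.get_image("side");np.savez("sideg.npz",**d);P=cloud(d);H=hsv(d);h,c,v=[H[...,i].astype(int) for i in range(3)]
r=np.hypot(P[...,0]-.535,P[...,1]+.105)
m=(h>45)&(h<85)&(c>120)&(r<.03)
print("green z",m.sum(),np.percentile(P[m][:,2],[2,50,98]).round(4),P[m].mean(0).round(3))
t=s["tool_pos"];g=(np.hypot(P[...,0]-t[0],P[...,1]-t[1])<.04)&(c<80)&(P[...,2]>.055)
q=P[g];q=q[np.argsort(q[:,2])]
print("tip z",q[:8,2].round(3),"tipxy",q[20:150].mean(0).round(3),"tool",t.round(4),"F",s["wrist_force"].round(1),s["clock"])
E
python3 chg.py
```

```text
green z 111 [0.0526 0.0628 0.0657] [ 0.533 -0.11   0.061]
tip z [0.055 0.056 0.057 0.107 0.108 0.108 0.108 0.109] tipxy [ 0.532 -0.113  0.131] tool [ 0.5347 -0.106   0.0716] F [ 0.6 -0.2 -0.5] 13.375
```

Request:
move_arm(moves=[{"linear": [0, 0, -0.02], "rot": [0, 0, 0]}, {"linear": [0, 0, -0.015], "rot": [0, 0, 0]}, {"linear": [0, 0, -0.006], "rot": [0, 0, 0]}, {"linear": [0, 0, -0.002], "rot": [0, 0, 0]}, {"linear": [0, 0, -0.002], "rot": [0, 0, 0]}, {"linear": [0, 0, -0.002], "rot": [0, 0, 0]}, {"linear": [0, 0, 0], "rot": [0, 0, 0]}])

```text
clock: 14.3
tool_pos: [0.5346, -0.1059, 0.0243]
ee_rot: [0.605, 0.796, 0.0, 0.0]
wrist_force: [-1.1, 0.5, 3.2]
finger_gap: 0.008
finger_force: 1.5
```

```bash
python3 chg.py
```

```text
green z 53 [0.0508 0.057  0.0616] [ 0.532 -0.113  0.057]
tip z [0.055 0.055 0.055 0.055 0.056 0.058 0.059 0.059] tipxy [ 0.532 -0.112  0.083] tool [ 0.5346 -0.1059  0.0243] F [-1.1  0.5  3.2] 14.3
```

Request:
move_arm(moves=[{"linear": [0, 0, -0.001], "rot": [0, 0, 0]}, {"linear": [0, 0, -0.001], "rot": [0, 0, 0]}, {"linear": [0, 0, -0.001], "rot": [0, 0, 0]}, {"linear": [0, 0, 0], "rot": [0, 0, 0]}])

```text
clock: 14.85
tool_pos: [0.5347, -0.106, 0.0222]
ee_rot: [0.605, 0.796, 0.0, 0.0]
wrist_force: [-4.9, 1.8, 19.2]
finger_gap: 0.005
finger_force: 9.9
```

The force rose to 19 N at the expected height, so the green button is fully in. I let it go and back off.

Request:
move_arm(moves=[{"linear": [0, 0, 0.01], "rot": [0, 0, 0]}, {"linear": [0, 0, 0.03], "rot": [0, 0, 0]}, {"linear": [0, 0, 0.05], "rot": [0, 0, 0]}, {"linear": [-0.03, 0, 0.04], "rot": [0, 0, 0]}, {"linear": [-0.04, 0, 0.02], "rot": [0, 0, 0]}, {"linear": [0, 0, 0], "rot": [0, 0, 0]}, {"linear": [0, 0, 0], "rot": [0, 0, 0]}])

```text
clock: 15.72
tool_pos: [0.4658, -0.1059, 0.1713]
ee_rot: [0.605, 0.796, 0.0, 0.001]
wrist_force: [-0.1, 0.1, 0.9]
finger_gap: 0.008
finger_force: 0.0
```

```bash
python3 chg.py; python3 chk.py; python3 -c "
from h import *
cv2.imwrite('pics/end.png',load('sideg.npz')['img'][...,::-1])"
```

```text
green z 105 [0.0524 0.0627 0.065 ] [ 0.533 -0.11   0.061]
tip z [0.207 0.208 0.208 0.209 0.209 0.209 0.211 0.211] tipxy [ 0.464 -0.113  0.229] tool [ 0.4658 -0.1059  0.1713] F [-0.1  0.1  0.9] 15.725
head z pct [0.066  0.0946 0.099  0.1003]
tip z [0.205 0.206 0.207 0.208 0.209 0.209 0.209 0.209] tool [ 0.4658 -0.1058  0.1709] F [-0.3 -0.5  0. ] 15.775
```

View pics/end.png

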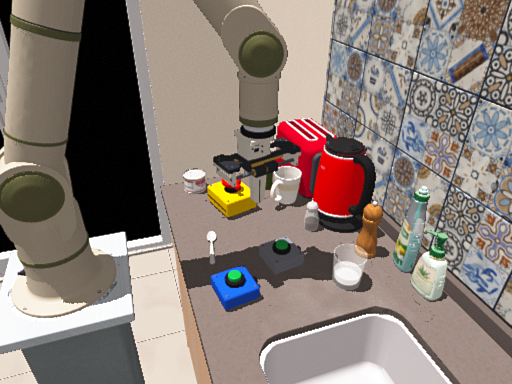

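The side picture shows all bystanders in place and the green button out at (282,245). The gripper at (250,165) partly hides the red head, so I move aside and check it again.

Request:
move_arm(moves=[{"linear": [0, -0.03, 0.03], "rot": [0, 0, 0]}, {"linear": [0, -0.04, 0.04], "rot": [0, 0, 0]}, {"linear": [0, -0.04, 0.04], "rot": [0, 0, 0]}, {"linear": [0, -0.02, 0.02], "rot": [0, 0, 0]}, {"linear": [0, 0, 0], "rot": [0, 0, 0]}])

```text
clock: 16.45
tool_pos: [0.4657, -0.2376, 0.3015]
ee_rot: [0.606, 0.795, -0.0, 0.001]
wrist_force: [0.4, 0.5, -0.4]
finger_gap: 0.004
finger_force: 0.0
```

```bash
python3 chk.py
python3 - <<'E'
from h import *
from bench import bot
d=bot.get_image("top")
for n,d in (("before",load("top0.npz")),("now",d)):
    P=cloud(d);H=hsv(d);h,c=H[...,0].astype(int),H[...,1]
    m=((h<6)|(h>174))&(c>150)&(np.hypot(P[...,0]-.487,P[...,1]-.193)<.06)&(P[...,2]>.065)&(P[...,2]<.13)
    q=P[m];w,V=np.linalg.eigh(np.cov(q[:,:2].T));print(n,m.sum(),np.percentile(q[:,2],[50,90,98]).round(4),np.degrees(np.arctan2(V[1,1],V[0,1])))
cv2.imwrite("pics/end2.png",d["img"][...,::-1])
E
```

```text
head z pct [0.0691 0.0979 0.103  0.105 ]
tip z [0.336 0.337 0.338 0.338 0.338 0.339 0.339 0.339] tool [ 0.4657 -0.2376  0.3015] F [ 0.4  0.5 -0.4] 16.45
before 468 [0.0992 0.1019 0.1033] 104.47727811016213
now 469 [0.0992 0.102  0.1031] 104.56768731025718
```

View pics/end2.png

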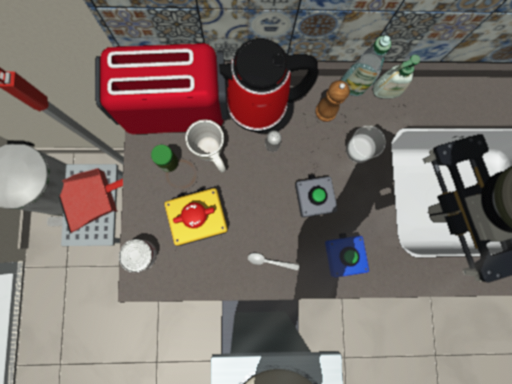

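The top view matches the start. The red head at (195,214) is out and untwisted, the green button at (318,195) is out, and nothing else has moved. Handing in.

```bash
python3 -c "
from bench import bot
print(bot.finish_job())"
```

```text
the job is handed in; nothing more can be done
None
```

I pushed the red button in until it latched, turned a wing clockwise until it popped out, then pressed the green power button fully and let it go; nothing else moved, and the job was handed in at about 16.5 s of the 54 s allowed.

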